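# Turn the pan lid over against the splash guard and cover the potato pan

### The job

The green lid of the potato pan lies upside down, flat on the table, with its recessed grip bar underneath. Stand the spice jar that is in the way somewhere else on the table, push the lid (do not lift it) along the table and up the curved splash guard until it leans there on its own, and tip it back over so that it lies right way up on the table. Then take it up and seat it squarely on the pan, keeping the jar upright and leaving the pan, the tin, the chilli jar and the tumbler where they stand.

Things in the scene. Friction and masses are not known exactly. Their poses are not given: they have to be found in the camera images.
- lid: Green lid: flange 164 (its x) x 144 (y) x 11 mm with rounded rim, 0.3 kg. Origin: centre of the OUTER face, which must end on top. z points from outer face to underside: up at the start (upside down, flat on the table), down when right way up. On the underside a skirt 137 x 117 mm reaches z = 19 mm, the well of the grip z = 28 mm: right way up it stands level on the well, outer face at 28 mm.
- guard: Fixed curved splash guard of polished steel, 300 mm long (its x), 112 mm high. Origin on the table below the top of its face; y points out of the face, towards the lid. The sheet rises from the table at y = 46 mm at 45 degrees and curves up to nearly upright at y = 0. Slippery (friction 0.2): the lid's far edge, pushed squarely against it, rides up. Props reach back to y = -32 mm.
- pan: Loose steel food pan, about 0.9 kg, 85 mm high, a potato inside (below the lid's well). Origin: centre of its underside, z up. Mouth 146 mm (its x) by 126 mm (its y): the lid's skirt has about 4 mm to spare on each side, lid x along pan x, either way round. Rim 170 x 150 mm.
- spice_jar: Spice jar, 45 mm across and 106 mm high, with a red cap, about 0.15 kg, standing between lid and guard. Origin: centre of its underside, z up.
- tin: Bystander: food tin, 76 mm across, 58 mm high. Origin: centre of its underside.
- chilli_jar: Bystander: chilli jar with a black cap, 65 mm across, 94 mm high. Origin: centre of its underside.
- glass: Bystander: steel tumbler, 76 mm across, 98 mm high. Origin: centre of its underside.
- lid_bar (a point): Centre of the lid's steel grip bar, 14 mm wide (lid y), 8 mm thick, lying along the lid's x across the mouth of the well, 0.5 mm below the outer face. The well is 80 mm (lid x) by 92 mm (lid y), 25 mm deep inside: 39 mm on each side of the bar for a finger. Grip across the lid's y with fingers opened to about 35 mm, tips up to 16 mm below the outer face.
- guard_top (a point): Middle of the guard's rolled top edge (12 mm bar along its x, top at z = 112 mm, y = -3 to -15 mm). Once the lid's lower edge is pushed to y = 56 mm, where sheet and table meet, the lid leans on the top by itself, about 60 degrees steep; its upper edge then stands about 30 mm above the guard at y = -22 mm: a finger can reach down behind it and pull it over its foot (164 mm high upright).
- pan_mouth (a point): Centre of the pan's mouth, level with the top of the rim. With the lid seated, the centre of the lid's outer face is 11 mm above this point.

How it is judged (in metres and radians):
On the way, in this order (a step that is already met when the one before it is completed fails the run):
1. the lid stands on edge, leaning against the splash guard on its own, untouched by the robot (angle between lid's own z axis and vertical between 0.75 and 1.6 rad and contact force between lid and guard above 0.05 N and contact force between lid and the arm below 0.05 N and contact force between lid and the fingers below 0.05 N), for 0.2 s.
2. the lid lies right way up on the table (angle between lid's own z axis and vertical above 2.95 rad and height (world z) of lid below 0.05 m), for 0.2 s.
At the end, for the whole second after the job is handed in: The lid sits right way up and level on the pan (outer face 91 to 100 mm above the pan's base, centres within 9 mm, sides parallel within 7 degrees), at rest; the spice jar stands upright on the table, more than 40 mm from where it was (angle between lid's own z axis and vertical above 3.07 rad and z of lid in the frame of pan between 0.091 and 0.1 m and horizontal distance between lid and pan below 0.009 m and angle between the x axis of lid and the x axis of pan, either way round below 0.12 rad and linear speed of lid below 0.02 m/s and angle between spice_jar's own z axis and vertical below 0.1 rad and height (world z) of spice_jar between -0.01 and 0.01 m and distance of spice_jar from where it was at the start of the episode above 0.04 m); the robot touches nothing.
It fails at once if the spice jar is tipped over (angle between spice_jar's own z axis and vertical above 0.7 rad).
It fails at once if the pan is shoved more than 40 mm or tipped (distance of pan from where it was at the start of the episode above 0.04 m or angle between pan's own z axis and vertical above 0.35 rad).
It fails at once if the tin, the chilli jar or the tumbler is shoved more than 30 mm (distance of any of tin, chilli_jar, glass from where it was at the start of the episode above 0.03 m).
It fails at once if the lid is lifted off the table while it is upside down (angle between lid's own z axis and vertical below 0.3 rad and height (world z) of lid above 0.04 m).
It also fails if it takes over 69 s, if anything falls off the work surface, if the arm or the gripper's body presses on something with over 40 N, if the wrist force passes 120 N, or if a joint passes its speed limit or range.

### The arm

A 6-joint arm with a two-finger parallel gripper is mounted at the origin on a cart in front of the work surface, level with it; the furniture and walls round the work are solid. World frame = base frame: x ahead of the robot, y to its left, z up, the work surface at z = 0. Lengths are in m, angles in degrees, forces in N, time in s.
With the tool pointing down it reaches from about 0.25 to 0.725 m from the base axis. Payload 9.7 kg.
Tool frame: the origin (TCP) lies between the finger pads; the fingertips stand 25 mm ahead of it and the grasp point (between the pads) lies 6 mm ahead of it; z points along the fingers, y is the line along which they close (so a half turn about z gives the same grasp; the last joint's range is limited). The gripper opens to 85 mm and grips with 20 to 120 N. Pads are 22 mm wide; open, the fingers measure 114 mm over their backs; the gripper's body (76 mm by 85 mm) begins 54 mm behind the grasp point. The pads swing forward as they close: fully open they stand 13 mm farther back than shut.
Start: joints at [-67.38, 4.979, 10.078, 95.1, 0, 90], TCP at [0.212, -0.508, 0.256] pointing down, gripper open.
Joint ranges: [-179.16, 179.16], [-48.56, 103.87], [-65.8, 70.77], [-126.05, 130.52], [-82.76, 87.17], [-180, 180]. Speed limits (degrees/s): [127.2, 127.2, 147.25, 180, 180, 180].

### API

Orientations are given as [roll, pitch, yaw] about the fixed x, y, z axes, in that order (R = Rz(yaw) Ry(pitch) Rx(roll)).
In Python, from workcell import bot, camrig, job gives the robot as it stands (bot), with the cameras (camrig) and the job (job).
- The arm moves only by the shell command python3 drive.py 'ROWS' [FORCE]. ROWS is rows parted by semicolons, their numbers by spaces, 1 to 5 of them, each of 5 numbers: dx, dy, dz in m, then a turn about the tool's z in degrees, then the finger opening in m; each row is the pose to reach, as a shift and turn from the pose commanded when the command began, along the tool's axes at that moment; what a row does not reach only later rows make up. A row lasts 1/12 s, in which the tool goes at most 0.0417 m and 7.16 degrees, less where a joint would pass 70% of its speed; a pose out of reach is approached as far as the arm can. The fingers move at their own pace and stop on an object; FORCE is the grip in N (left out, the last holds). Time passes only in rows, so rows that do not move let the fingers close. It prints the time, the measured TCP pose, the force, the opening and the grip force at its end.
- bot.get_obs(): the state, without advancing time (a new reading comes with each control period).
- camrig.camera(name): name is "scene" or "side" or "wrist"; returns the picture (480x640x3 uint8, blue, green, red); there is no depth.
- camrig.camera_info(name): a dict with "mtx" (3x3 intrinsics, pixels), "extrinsics" (4x4, takes a point from camera to world coordinates). Camera axes: x right, y down, z forward; pixel columns grow to the right and rows downward; lengths in m; the calibration is good to about 2 mm. A picture is of the moment at which its call begins: read the wrist's pose just before it. camera_info takes no time and is no camera call; for the wrist camera it gives the pose at the moment of the call.
- job.job_done(): hands the job in; it is judged then, once.
The state is a dict: "time": time; "q": joint angles; "qd": joint speeds; "joint_efforts": joint torques, N m; "ee_pos": TCP position; "tcp_rot": TCP orientation; "wrist_force": force on the tool from outside, world axes, zero at the start; "torque": the same for the moment, N m; "opening": finger opening in m; "grasp_force": force on a finger pad.
Only numpy, scipy, OpenCV 4.12 (cv2) and the standard library are available. Lean on these libraries where they do the work, as an engineer would, in place of code of your own. Each camera call takes 0.05 s, during which the arm holds its last target. There are 200 camera calls.

## Working session

There is one attempt and no reset: what is moved stays moved. The work goes in short steps, Python scripts to look and compute and a shell command to move; the robot and the scene stay as the last step left them, time stands still between calls to the robot, and variables do not carry over. Pictures are saved under pics/ and viewed, at most 10 in all, crops included, and the job is handed in when it is done.

```bash
ls; mkdir -p pics
python3 - <<'E'
from workcell import bot, camrig, job
import cv2,numpy as np
o=bot.get_obs();print(o)
for n in("scene","side"):
    im=camrig.camera(n);cv2.imwrite(f"pics/{n}0.png",im);i=camrig.camera_info(n);print(n,i)
E
```

```text
drive.py
pics
workcell.py
{'time': 0.0, 'q': array([-6.73787533e+01,  5.00942658e+00,  1.00344083e+01,  9.50995183e+01,
       -1.03455695e-03,  9.00022971e+01]), 'qd': array([ 0.07652649,  0.00819872,  0.00190555, -0.0863872 ,  0.08407495,
        0.05253514]), 'joint_efforts': array([-1.60878277e-03, -5.20393753e+01,  4.64799035e+01,  1.66053465e-02,
       -1.03132572e-04, -2.04323726e-05]), 'ee_pos': array([ 0.21146985, -0.50750538,  0.2555987 ]), 'tcp_rot': array([-1.79925463e+02,  1.03754433e-03,  2.26189510e+01]), 'wrist_force': array([0.2363047 , 0.00704519, 0.0858302 ]), 'torque': array([-0.04123606, -0.00655693,  0.05264071]), 'grasp_force': 0.0, 'opening': 0.08553363662582683}
scene {'mtx': array([[567.09925215,   0.        , 324.3698873 ],
       [  0.        , 567.09925215, 242.73085053],
       [  0.        ,   0.        ,   1.        ]]), 'extrinsics': array([[-0.59970884, -0.36130452,  0.71400865, -0.30096708],
       [-0.80021372,  0.26775458, -0.53662417,  0.73112273],
       [ 0.00270565, -0.89317777, -0.44969562,  0.63921807],
       [ 0.        ,  0.        ,  0.        ,  1.        ]])}
side {'mtx': array([[511.26150359,   0.        , 316.26492917],
       [  0.        , 511.26150359, 247.61975204],
       [  0.        ,   0.        ,   1.        ]]), 'extrinsics': array([[-0.96131669, -0.11556851,  0.25002828,  0.29635888],
       [-0.27473687,  0.33723123, -0.90044142,  1.05541322],
       [ 0.01974533, -0.93430135, -0.35593694,  0.48574553],
       [ 0.        ,  0.        ,  0.        ,  1.        ]])}
```

View pics/scene0.png

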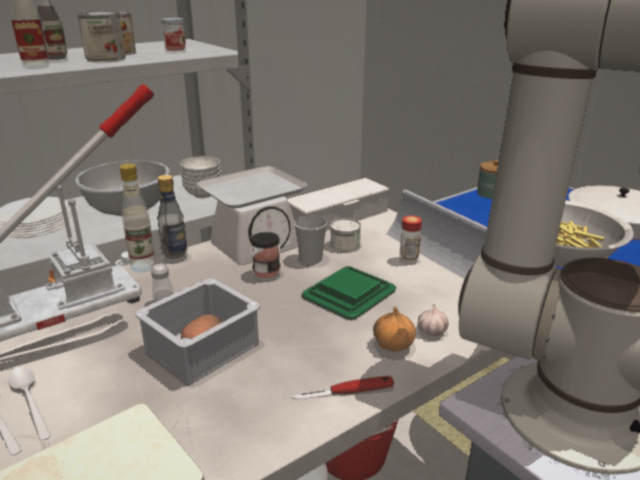

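View pics/side0.png

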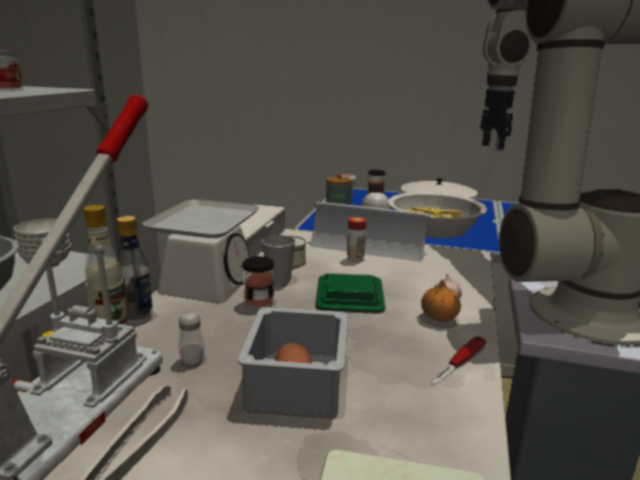

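The scene view shows the lid at about (350,290), the spice jar at (411,240), the guard face from (402,195) to (480,275), the pan at (200,330), the tumbler at (310,240), the tin at (345,235) and the chilli jar at (265,255). The side view shows the lid at (350,292), the jar at (357,240), the guard at (368,232) and the pan at (295,360). I'll make coarse measurements from these first.

```bash
cat > h.py <<'E'
from workcell import bot, camrig, job
import cv2,numpy as np
np.set_printoptions(precision=4,suppress=True)
def onplane(info,px,z):
    px=np.atleast_2d(np.asarray(px,float));K=info["mtx"];T=info["extrinsics"]
    d=(T[:3,:3]@np.linalg.inv(K)@np.c_[px,np.ones(len(px))].T).T;c=T[:3,3]
    return c+d*((z-c[2])/d[:,2])[:,None]
def tri(i1,p1,i2,p2):
    P=[i["mtx"]@np.linalg.inv(i["extrinsics"])[:3] for i in(i1,i2)]
    X=cv2.triangulatePoints(P[0],P[1],np.array(p1,float).reshape(2,1),np.array(p2,float).reshape(2,1))[:,0]
    return X[:3]/X[3]
def blobs(m,amin=30):
    n,l,s,c=cv2.connectedComponentsWithStats(m)
    return [(s[i],c[i]) for i in range(1,n) if s[i][4]>amin]
def tool(dw):  # world shift -> tool axes
    from scipy.spatial.transform import Rotation as R
    return R.from_euler('xyz',bot.get_obs()['tcp_rot'],degrees=True).inv().apply(dw)
E
python3 - <<'E'
from h import *
for n in("scene","side"):
    im=cv2.imread(f"pics/{n}0.png");i=camrig.camera_info(n);h=cv2.cvtColor(im,cv2.COLOR_BGR2HSV)
    g=cv2.inRange(h,(55,120,20),(85,255,255));
    for s,c in blobs(g,300):
        print(n,"green",s,c,onplane(i,c,.015))
        m=g.copy();m[:,:s[0]]=0
        cnt=max(cv2.findContours(g,0,1)[0],key=cv2.contourArea);print(onplane(i,cv2.approxPolyDP(cv2.convexHull(cnt),3,True)[:,0],.006)[:,:2])
    r=cv2.inRange(h,(0,150,80),(6,255,255))|cv2.inRange(h,(174,150,80),(180,255,255))
    for s,c in blobs(r,50): print("red",s,c,onplane(i,c,.098))
I=camrig.camera_info("scene");J=camrig.camera_info("side")
print("guard ends top",tri(I,(402,193),J,(318,203)),onplane(J,[(318,203),(427,215)],.112), onplane(J,[(313,247),(424,258)],0))
print("pan rim scene",onplane(I,[(140,318),(188,345),(257,312),(208,284)],.085))
print("pan rim side",onplane(J,[(243,362),(345,362),(347,312),(257,312)],.085))
print("pan base side",onplane(J,[(245,405),(335,413)],0))
E
```

```text
scene green [321 268  59  31 954] [350.1363 282.6457] [[0.5046 0.0561 0.015 ]]
[[ 0.5529  0.0982]
 [ 0.5738  0.0146]
 [ 0.484  -0.0089]
 [ 0.4606  0.076 ]]
scene green [304 285  90  32 471] [350.5287 302.3503] [[0.4437 0.1047 0.015 ]]
[[ 0.5529  0.0982]
 [ 0.5738  0.0146]
 [ 0.484  -0.0089]
 [ 0.4606  0.076 ]]
red [ 15  29  28  17 247] [27.8704 36.8866] [[ 4.6405 -0.1876  0.098 ]]
red [100  85  52  50 761] [125.6899 109.3219] [[1.9697 0.0127 0.098 ]]
red [403 217  18  13 150] [411.84 224.16] [[ 0.5151 -0.1307  0.098 ]]
red [332 378  60  14 471] [361.4883 384.7282] [[0.1688 0.3115 0.098 ]]
red [ 334  434   55   45 1089] [360.9302 457.1919] [[0.0694 0.3964 0.098 ]]
side green [ 317  275   67   36 2172] [349.6989 292.8794] [[0.4868 0.099  0.015 ]]
[[ 0.5718  0.0262]
 [ 0.5102 -0.0122]
 [ 0.4445 -0.0105]
 [ 0.4111  0.1279]
 [ 0.5374  0.1647]]
red [ 97  94  49  59 995] [121.5075 123.7769] [[ 2.1178 -1.4255  0.098 ]]
red [451 347  20  17 189] [461.0106 354.9365] [[0.2634 0.4115 0.098 ]]
guard ends top [ 0.6509 -0.2294  0.1071] [[ 0.6463 -0.2127  0.112 ]
 [ 0.3593 -0.2006  0.112 ]] [[ 0.6471 -0.1751 -0.    ]
 [ 0.3555 -0.1912 -0.    ]]
pan rim scene [[0.5375 0.4965 0.085 ]
 [0.4179 0.4629 0.085 ]
 [0.4337 0.3258 0.085 ]
 [0.5711 0.3515 0.085 ]]
pan rim side [[0.5518 0.5009 0.085 ]
 [0.4173 0.4581 0.085 ]
 [0.4471 0.3136 0.085 ]
 [0.5885 0.3597 0.085 ]]
pan base side [[0.5583 0.4855 0.    ]
 [0.4274 0.4633 0.    ]]
```

```bash
python3 drive.py '.04 -.03 -.01 0 .085;.08 -.06 -.02 0 .085;.12 -.09 -.02 0 .085;.15 -.11 -.02 0 .085;.15 -.11 -.02 0 .085'; python3 drive.py '.03 -.02 -.01 4 .085;.06 -.04 -.02 8 .085;.09 -.07 -.02 14 .085;.12 -.09 -.02 20 .085;.15 -.11 -.02 22.6 .085';python3 drive.py '.04 .01 0 0 .085;.07 .02 0 0 .085;.07 .02 0 0 .085'
python3 - <<'E'
from h import *
o=bot.get_obs();print(o['time'],o['ee_pos'],o['tcp_rot'],o['q'])
i=camrig.camera_info("wrist");cv2.imwrite("pics/w1.png",camrig.camera("wrist"));np.save("pics/w1.npy",i,allow_pickle=True);print(i)
I=camrig.camera_info("scene")
print(onplane(I,[(395,345),(433,335),(300,395),(390,382),(265,277),(310,262),(345,247)],0))
E
```

```text
time: 0.52
ee_pos: [0.3089, -0.3455, 0.2767]
tcp_rot: [-180.0, -0.0, 22.7]
wrist_force: [-0.3, -0.9, -0.9]
opening: 0.0855
grasp_force: 0.0
time: 0.93
ee_pos: [0.4041, -0.1876, 0.2965]
tcp_rot: [180.0, -0.0, -0.3]
wrist_force: [-0.2, -0.3, -0.6]
opening: 0.0849
grasp_force: 0.0
time: 1.18
ee_pos: [0.4779, -0.2093, 0.2931]
tcp_rot: [-179.9, 0.2, 0.2]
wrist_force: [0.3, -0.9, -0.4]
opening: 0.085
grasp_force: 0.0
1.1833 [ 0.4779 -0.2093  0.2931] [-179.9279    0.1535    0.1628] [-23.651    2.2259  11.3142  99.2578   0.004  156.1863]
{'mtx': array([[368.01  ,   0.    , 319.327 ],
       [  0.    , 368.01  , 238.7951],
       [  0.    ,   0.    ,   1.    ]]), 'extrinsics': array([[ 0.0035, -0.9616, -0.2743,  0.5461],
       [-1.    , -0.0035, -0.0006, -0.2099],
       [-0.0004,  0.2743, -0.9616,  0.411 ],
       [ 0.    ,  0.    ,  0.    ,  1.    ]])}
[[ 0.3003  0.1154 -0.    ]
 [ 0.28    0.0362  0.    ]
 [ 0.2948  0.3322  0.    ]
 [ 0.2304  0.1925  0.    ]
 [ 0.6566  0.1772  0.    ]
 [ 0.6535  0.0558  0.    ]
 [ 0.6649 -0.0585  0.    ]]
```

View pics/w1.png

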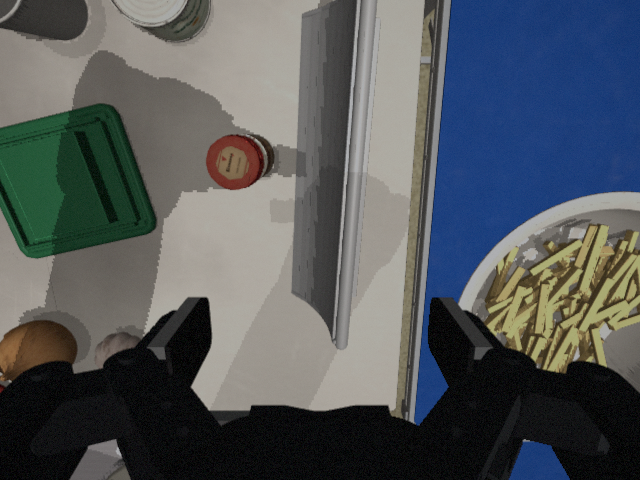

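The wrist view shows the jar cap centre at (236,162), the guard's top bar from (342,345) up past (367,0), and its foot line from (303,15) to (294,292). The lid's right edge is at (115,105) to (155,225). Onion and garlic are at lower left.

Run:
```python
from h import *
i=np.load("pics/w1.npy",allow_pickle=True).item()
print("jar top",onplane(i,(236,162),.106))
print("foot",onplane(i,[(303,15),(294,292)],0))
print("top bar centre",onplane(i,[(342,345),(352,200),(367,2)],.108))
print("lid corners",onplane(i,[(118,102),(158,230),(22,258)],.008))
im=cv2.imread("pics/w1.png");h=cv2.cvtColor(im,cv2.COLOR_BGR2HSV)
r=cv2.inRange(h,(0,130,60),(8,255,255))|cv2.inRange(h,(172,130,60),(180,255,255));
for s,c in blobs(r,100):print(s,c)
g=cv2.inRange(h,(55,110,20),(88,255,255));cnt=max(cv2.findContours(g,0,1)[0],key=cv2.contourArea)
P=onplane(i,cnt[:,0].astype(float),.006)[:,:2]
e=P[(cnt[:,0,0]>125)&(cnt[:,0,1]>130)&(cnt[:,0,1]<205)];print("edge angle",cv2.fitLine(e.astype(np.float32),2,0,.01,.01).ravel())
```

```text
jar top [[ 0.5238 -0.142   0.106 ]]
foot [[ 0.6591 -0.1932  0.    ]
 [ 0.3617 -0.1797  0.    ]]
top bar centre [[ 0.3567 -0.2316  0.108 ]
 [ 0.4933 -0.2371  0.108 ]
 [ 0.6379 -0.2439  0.108 ]]
lid corners [[ 0.5769 -0.0023  0.008 ]
 [ 0.4408 -0.0276  0.008 ]
 [ 0.4068  0.1336  0.008 ]]
[ 206  135   58   54 1515] [234.6858 160.6766]
edge angle [ 0.9756  0.2194  0.5068 -0.0124]
```

```bash
python3 drive.py '.02 -.02 0 -7 .085;.04 -.04 0 -14 .085;.046 -.067 0 -21 .085;.046 -.067 0 -28 .085;.046 -.067 0 -35 .085' 20; python3 drive.py '0 0 0 -7 .085;0 0 0 -14 .085;0 0 0 -21 .085;0 0 0 -28 .085;0 0 0 -35 .085';python3 drive.py '0 0 0 -7 .085;0 0 0 -14 .085;0 0 0 -20 .085;0 0 0 -20 .085'
python3 - <<'E'
from h import *
o=bot.get_obs();print(o['ee_pos'],o['tcp_rot'],tool(np.array([.5238,-.142,.07])-o['ee_pos']))
i=camrig.camera_info("wrist");im=camrig.camera("wrist");h=cv2.cvtColor(im,cv2.COLOR_BGR2HSV)
r=cv2.inRange(h,(0,130,60),(8,255,255))|cv2.inRange(h,(172,130,60),(180,255,255))
for s,c in blobs(r,100):print(s,c,onplane(i,s[:2]+s[2:4]/2.,.106))
E
```

```text
time: 1.65
ee_pos: [0.5195, -0.141, 0.2964]
tcp_rot: [-180.0, 0.0, 35.5]
wrist_force: [-0.6, -0.5, 0.3]
opening: 0.0849
grasp_force: 0.0
time: 2.07
ee_pos: [0.5189, -0.1423, 0.2966]
tcp_rot: [-180.0, 0.0, 70.3]
wrist_force: [-1.0, 0.4, -0.4]
opening: 0.0852
grasp_force: 0.0
time: 2.4
ee_pos: [0.519, -0.1424, 0.2966]
tcp_rot: [180.0, 0.0, 90.3]
wrist_force: [0.6, 0.0, -0.4]
opening: 0.0854
grasp_force: 0.0
[ 0.519  -0.1424  0.2966] [179.9991   0.0033  90.255 ] [0.0004 0.0048 0.2266]
[ 300  185   51   53 1297] [325.0046 211.0278] [[ 0.5233 -0.1373  0.106 ]]
```

```bash
python3 drive.py '.002 .0045 .04 0 .085;.002 .0045 .08 0 .085;.002 .0045 .12 0 .085;.002 .0045 .15 0 .085;.002 .0045 .15 0 .085'; python3 drive.py '0 0 .03 0 .085;0 0 .055 0 .085;0 0 .072 0 .085;0 0 .074 0 .085;0 0 .074 0 .04'; python3 drive.py '0 0 0 0 .035;0 0 0 0 .035;0 0 0 0 .035;0 0 0 0 .035;0 0 0 0 .035' 25
```

```text
time: 2.87
ee_pos: [0.521, -0.1395, 0.1398]
tcp_rot: [-179.5, -0.1, 89.8]
wrist_force: [-1.5, -0.3, 0.1]
opening: 0.0849
grasp_force: 0.0
time: 3.28
ee_pos: [0.5244, -0.1403, 0.0735]
tcp_rot: [180.0, 0.0, 89.9]
wrist_force: [0.8, 0.0, 0.5]
opening: 0.0751
grasp_force: 0.0
time: 3.7
ee_pos: [0.5251, -0.1406, 0.0745]
tcp_rot: [179.9, 0.1, 90.0]
wrist_force: [-4.0, -0.7, 7.3]
opening: 0.0437
grasp_force: 21.1
```

```bash
python3 drive.py '0 0 -.02 0 .035;0 0 -.05 0 .035;0 0 -.08 0 .035;.03 -.01 -.08 0 .035;.06 -.027 -.08 0 .035'; python3 drive.py '.035 -.016 0 0 .035;.07 -.032 0 0 .035;.105 -.048 0 0 .035;.14 -.064 0 0 .035;.175 -.078 0 0 .035';python3 drive.py '.035 -.016 0 0 .035;.07 -.032 0 0 .035;.105 -.048 0 0 .035;.14 -.064 0 0 .035;.155 -.070 0 0 .035'; python3 drive.py '0 0 0 0 .035;0 0 .03 0 .035;0 0 .06 0 .035;0 0 .074 0 .035;0 0 .079 0 .035'
```

```text
time: 4.12
ee_pos: [0.499, -0.0806, 0.1552]
tcp_rot: [179.7, 0.0, 89.9]
wrist_force: [0.4, 0.5, -1.4]
opening: 0.0441
grasp_force: 22.7
time: 4.53
ee_pos: [0.4182, 0.0961, 0.1534]
tcp_rot: [179.9, -0.0, 90.0]
wrist_force: [1.1, 1.5, -0.8]
opening: 0.0436
grasp_force: 22.7
time: 4.95
ee_pos: [0.3475, 0.2529, 0.1534]
tcp_rot: [179.9, -0.1, 90.1]
wrist_force: [1.2, -0.1, -0.5]
opening: 0.044
grasp_force: 22.7
time: 5.37
ee_pos: [0.3486, 0.2494, 0.0733]
tcp_rot: [-179.9, -0.0, 90.0]
wrist_force: [-14.8, -2.9, 37.9]
opening: 0.044
grasp_force: 24.6
```

```bash
python3 drive.py '0 0 -.001 0 .035;0 0 -.001 0 .06;0 0 -.001 0 .085;0 0 -.001 0 .085;0 0 -.001 0 .085'; python3 drive.py '0 0 -.03 0 .085;0 0 -.07 0 .085;0 0 -.11 0 .085;0 0 -.15 0 .085;0 0 -.19 0 .085'
python3 - <<'E'
from h import *
o=bot.get_obs();print(o['ee_pos'],o['q'])
i=camrig.camera_info("wrist");im=camrig.camera("wrist");cv2.imwrite("pics/w2.png",im);np.save("pics/w2.npy",i,allow_pickle=True)
cv2.imwrite("pics/side2.png",camrig.camera("side"))
E
```

```text
time: 5.78
ee_pos: [0.3495, 0.2497, 0.0747]
tcp_rot: [180.0, -0.0, 90.0]
wrist_force: [0.3, -0.6, 0.2]
opening: 0.085
grasp_force: 0.0
time: 6.2
ee_pos: [0.3489, 0.2495, 0.2664]
tcp_rot: [180.0, -0.0, 90.0]
wrist_force: [0.3, 0.6, -0.5]
opening: 0.0852
grasp_force: 0.0
[0.3489 0.2495 0.2664] [ 35.5668 -11.2357  -4.2809  96.93    -0.0007 125.5509]
```

View pics/w2.png

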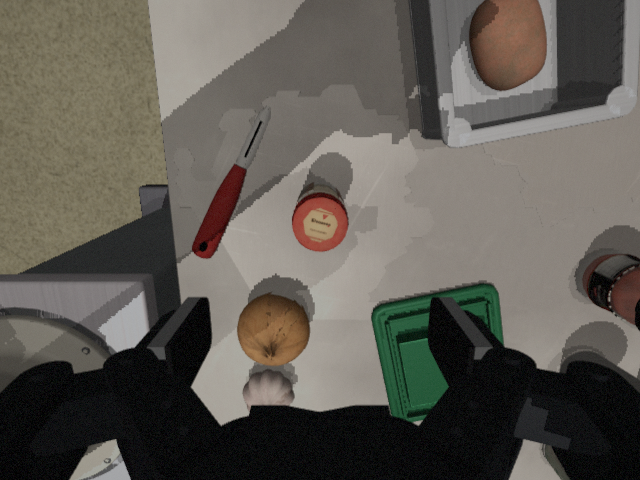

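The jar stands upright with its cap at (320,222). The lid's near edge runs from (373,308) to (497,285), and the pan corners are at (455,138) and (635,100).

```bash
python3 - <<'E'
from h import *
i=np.load("pics/w2.npy",allow_pickle=True).item()
print(onplane(i,[(373,308),(497,285)],.008), "chilli",onplane(i,(620,290),.05))
print("pan rim",onplane(i,[(455,140),(636,100)],.085))
E
python3 drive.py '-.02 .03 0 2.6 .085;-.04 .06 0 2.6 .085;-.05 .09 0 2.6 .085;-.05 .12 0 2.6 .085;-.05 .141 .02 2.6 .085'; python3 drive.py '0 0 .04 0 .085;0 0 .08 0 .085;0 0 .12 0 .085;0 0 .16 0 .085;0 0 .20 0 .085'; python3 drive.py '0 0 .01 0 .085;0 0 .014 0 .085;0 0 .014 0 .085'
```

```text
[[0.4084 0.1305 0.008 ]
 [0.5439 0.1585 0.008 ]] chilli [[0.6437 0.171  0.05  ]]
pan rim [[0.4546 0.3137 0.085 ]
 [0.5899 0.3434 0.085 ]]
time: 6.72
ee_pos: [0.4934, 0.1992, 0.2468]
tcp_rot: [179.7, -0.1, 87.3]
wrist_force: [0.8, -0.1, 1.3]
opening: 0.0848
grasp_force: 0.0
time: 7.13
ee_pos: [0.4899, 0.1995, 0.0423]
tcp_rot: [180.0, -0.0, 87.4]
wrist_force: [0.2, 0.5, 0.4]
opening: 0.085
grasp_force: 0.0
time: 7.38
ee_pos: [0.4904, 0.1999, 0.0309]
tcp_rot: [-180.0, 0.0, 87.4]
wrist_force: [0.8, 0.1, 0.8]
opening: 0.0851
grasp_force: 0.0
```

```bash
python3 drive.py '0 0 .004 0 .085;0 0 .004 0 .085'; python3 drive.py '0 0 .004 0 .085;0 0 .004 0 .085';python3 drive.py '0 0 .003 0 .085;0 0 .003 0 .085'
```

```text
time: 7.55
ee_pos: [0.4915, 0.2003, 0.0283]
tcp_rot: [179.8, -0.1, 87.4]
wrist_force: [0.5, 0.4, 0.5]
opening: 0.0852
grasp_force: 0.0
time: 7.72
ee_pos: [0.4907, 0.2, 0.0229]
tcp_rot: [179.9, -0.0, 87.4]
wrist_force: [-0.3, 0.9, 0.1]
opening: 0.0853
grasp_force: 0.0
time: 7.88
ee_pos: [0.4902, 0.1998, 0.0192]
tcp_rot: [180.0, 0.0, 87.4]
wrist_force: [-0.0, -0.3, 1.3]
opening: 0.0847
grasp_force: 0.0
```

```bash
python3 drive.py '-.01 0 .003 0 .085;-.025 0 .003 0 .085;-.04 0 .003 0 .085;-.055 0 .003 0 .085;-.07 0 .003 0 .085'; python3 drive.py '-.015 0 0 0 .085;-.03 0 0 0 .085;-.045 0 0 0 .085;-.06 0 0 0 .085;-.075 0 0 0 .085';python3 drive.py '-.015 0 0 0 .085;-.03 0 0 0 .085;-.04 0 0 0 .085;-.04 0 0 0 .085';  python3 - <<'E'
from h import *
i=camrig.camera_info("wrist");im=camrig.camera("wrist");cv2.imwrite("pics/w3.png",im)
for n in("side","scene"):
    i=camrig.camera_info(n);im=camrig.camera(n);cv2.imwrite(f"pics/{n}3.png",im)
s=cv2.imread("pics/side3.png")[170:370,220:520];c=cv2.imread("pics/scene3.png")[180:380,270:540]
cv2.imwrite("pics/c3.png",np.hstack([cv2.resize(s,(400,267)),cv2.resize(c,(360,267))]))
E
```

```text
time: 8.3
ee_pos: [0.4869, 0.1288, 0.0162]
tcp_rot: [180.0, -0.0, 87.4]
wrist_force: [0.9, 1.0, -0.1]
opening: 0.0845
grasp_force: 0.4
time: 8.72
ee_pos: [0.4834, 0.0537, 0.0162]
tcp_rot: [180.0, -0.0, 87.4]
wrist_force: [0.3, 0.6, -0.2]
opening: 0.0847
grasp_force: 0.4
time: 9.05
ee_pos: [0.4816, 0.0133, 0.0162]
tcp_rot: [-180.0, 0.0, 87.3]
wrist_force: [-0.2, 0.2, 0.4]
opening: 0.085
grasp_force: 0.0
```

View pics/c3.png

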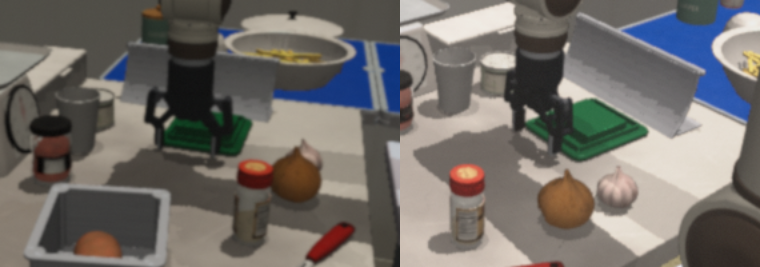

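The crops show the lid squared up against the fingers but lying to the right of the gripper, towards low x. I'll measure how far off-centre it is.

Run:
```python
from h import *
for n in("side","scene"):
    i=camrig.camera_info(n);im=cv2.imread(f"pics/{n}3.png");h=cv2.cvtColor(im,cv2.COLOR_BGR2HSV)
    g=cv2.inRange(h,(55,110,20),(88,255,255));g=cv2.morphologyEx(g,cv2.MORPH_CLOSE,np.ones((9,9)))
    cnt=max(cv2.findContours(g,0,1)[0],key=cv2.contourArea)
    a=cv2.approxPolyDP(cv2.convexHull(cnt),3,True)[:,0];print(n);print(np.c_[a,onplane(i,a,.006)[:,:2]])
```

```text
side
[[407.     261.       0.3936  -0.1416]
 [395.     285.       0.4029   0.0097]
 [343.     277.       0.5231   0.0041]
 [343.     268.       0.5351  -0.0473]
 [352.     258.       0.5282  -0.117 ]
 [386.     255.       0.4497  -0.1652]]
scene
[[392.     292.       0.4333  -0.0004]
 [399.     260.       0.5283  -0.111 ]
 [409.     255.       0.5323  -0.1475]
 [454.     278.       0.3948  -0.1509]
 [408.     298.       0.396   -0.0109]]
```

```bash
python3 drive.py '.012 0 0 0 .085;.012 0 -.014 0 .04;.012 -.016 -.014 0 .04;.012 -.016 -.014 0 .04;.012 -.016 -.012 0 .04';python3 drive.py '0 0 .002 0 .04;0 0 .002 0 .04'; python3 drive.py '0 0 .002 0 .04;0 0 .002 0 .04'
```

```text
time: 9.62
ee_pos: [0.4666, 0.0288, 0.0286]
tcp_rot: [179.9, -0.0, 87.5]
wrist_force: [0.0, -0.8, -0.6]
opening: 0.0403
grasp_force: 0.0
time: 9.78
ee_pos: [0.4665, 0.0281, 0.0255]
tcp_rot: [-180.0, 0.0, 87.4]
wrist_force: [0.2, -1.2, 0.4]
opening: 0.04
grasp_force: 0.0
time: 9.95
ee_pos: [0.4664, 0.0277, 0.0237]
tcp_rot: [-180.0, 0.0, 87.4]
wrist_force: [0.3, 0.4, -0.1]
opening: 0.0398
grasp_force: 0.0
```

```bash
python3 drive.py '-.012 0 0 0 .04;-.024 0 0 0 .04;-.036 0 0 0 .04;-.048 0 0 0 .04;-.06 0 0 0 .04'; python3 drive.py '-.012 0 0 0 .04;-.024 0 0 0 .04;-.036 0 0 0 .04;-.048 0 0 0 .04;-.048 0 0 0 .04';  python3 - <<'E'
from h import *
for n in("side","scene"):
    i=camrig.camera_info(n);im=camrig.camera(n);cv2.imwrite(f"pics/{n}4.png",im)
s=cv2.imread("pics/side4.png")[170:320,270:470];c=cv2.imread("pics/scene4.png")[180:330,350:550]
cv2.imwrite("pics/c4.png",np.hstack([cv2.resize(s,(400,300)),cv2.resize(c,(400,300))]))
E
```

```text
time: 10.37
ee_pos: [0.4638, -0.0325, 0.0241]
tcp_rot: [-180.0, -0.1, 87.4]
wrist_force: [-0.1, 2.6, -0.9]
opening: 0.0401
grasp_force: 1.2
time: 10.78
ee_pos: [0.4615, -0.0815, 0.0241]
tcp_rot: [-180.0, 0.0, 87.3]
wrist_force: [0.2, 1.9, 0.3]
opening: 0.0399
grasp_force: 0.1
```

View pics/c4.png

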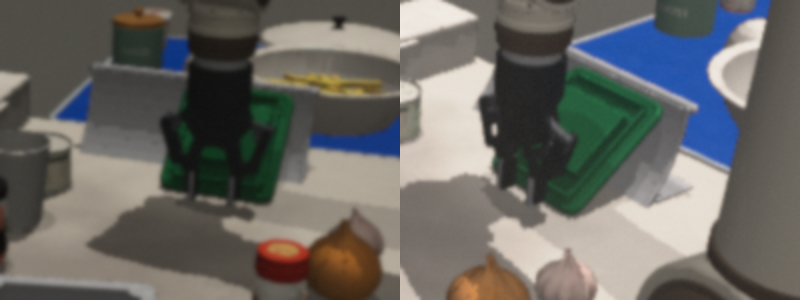

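The lid has ridden up the guard squarely at roughly 40°. Pushing on.

```bash
python3 drive.py '-.01 0 0 0 .04;-.02 0 0 0 .04;-.03 0 0 0 .04;-.04 0 0 0 .04;-.04 0 0 0 .04'; python3 drive.py '-.006 0 0 0 .04;-.012 0 0 0 .04;-.012 0 0 0 .04'
python3 - <<'E'
from h import *
for n in("side","scene"):
    i=camrig.camera_info(n);im=camrig.camera(n);cv2.imwrite(f"pics/{n}5.png",im)
s=cv2.imread("pics/side5.png")[170:320,270:470];c=cv2.imread("pics/scene5.png")[180:330,350:550]
cv2.imwrite("pics/c5.png",np.hstack([cv2.resize(s,(400,300)),cv2.resize(c,(400,300))]))
E
```

```text
time: 11.3
ee_pos: [0.4598, -0.1219, 0.0244]
tcp_rot: [180.0, 0.0, 87.3]
wrist_force: [-0.4, 0.1, 0.8]
opening: 0.0402
grasp_force: 0.0
time: 11.55
ee_pos: [0.4592, -0.133, 0.0243]
tcp_rot: [180.0, 0.0, 87.4]
wrist_force: [0.1, 0.1, 0.1]
opening: 0.0399
grasp_force: 0.0
```

View pics/c5.png

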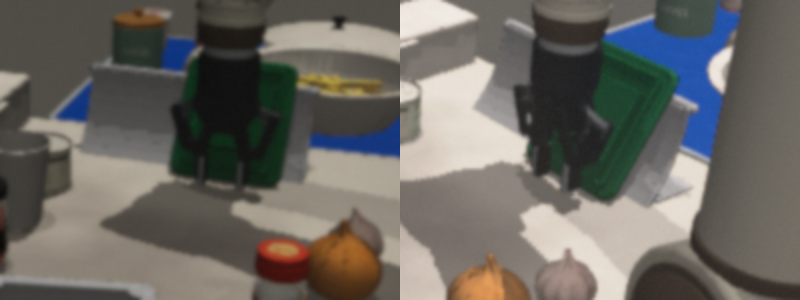

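The lid leans at about 55° with the foot at the fingertips. I'll push 6 mm more, then back off straight and check that it stands.

```bash
python3 drive.py '-.004 0 0 0 .04;-.007 0 0 0 .04;-.007 0 0 0 .04'; python3 drive.py '.01 0 0 0 .04;.03 0 0 0 .04;.06 0 0 0 .04;.08 0 0 0 .04;.08 0 0 0 .04'; python3 drive.py '0 0 -.04 0 .04;0 0 -.08 0 .04;0 0 -.12 0 .04;0 0 -.16 0 .0;0 0 -.20 0 .0'
python3 - <<'E'
from h import *
o=bot.get_obs();print(o['ee_pos'],o['q'])
for n in("side","scene","wrist"):
    i=camrig.camera_info(n);im=camrig.camera(n);cv2.imwrite(f"pics/{n}6.png",im);np.save(f"pics/{n}6.npy",i,allow_pickle=True)
s=cv2.imread("pics/side6.png")[170:320,270:470];c=cv2.imread("pics/scene6.png")[180:330,350:550]
cv2.imwrite("pics/c6.png",np.vstack([np.hstack([cv2.resize(s,(400,300)),cv2.resize(c,(400,300))]),cv2.resize(cv2.imread("pics/wrist6.png"),(800,600))[300:]][:1]))
for n in("side","scene"):
    i=camrig.camera_info(n);im=cv2.imread(f"pics/{n}6.png");h=cv2.cvtColor(im,cv2.COLOR_BGR2HSV)
    g=cv2.inRange(h,(55,110,20),(88,255,255))
    g[:150]=0
    g=cv2.morphologyEx(g,cv2.MORPH_CLOSE,np.ones((9,9)));cnt=max(cv2.findContours(g,0,1)[0],key=cv2.contourArea)
    print(n,cv2.approxPolyDP(cv2.convexHull(cnt),3,True)[:,0].tolist())
E
```

```text
time: 11.9
ee_pos: [0.4589, -0.1394, 0.0243]
tcp_rot: [-180.0, 0.0, 87.4]
wrist_force: [-0.1, 0.0, 0.2]
opening: 0.0404
grasp_force: 0.1
time: 12.32
ee_pos: [0.4624, -0.0561, 0.0244]
tcp_rot: [-180.0, -0.0, 87.6]
wrist_force: [0.1, -0.1, 0.3]
opening: 0.0399
grasp_force: 0.0
time: 12.73
ee_pos: [0.4621, -0.0588, 0.2264]
tcp_rot: [180.0, 0.0, 87.4]
wrist_force: [1.1, 0.3, -0.4]
opening: 0.0168
grasp_force: 0.0
[ 0.4621 -0.0588  0.2264] [-7.253  -7.0641 -5.1077 91.929  -0.0089 85.3145]
side [[368, 198], [417, 204], [406, 260], [358, 253]]
scene [[445, 198], [488, 216], [459, 274], [422, 241]]
```

View pics/c6.png

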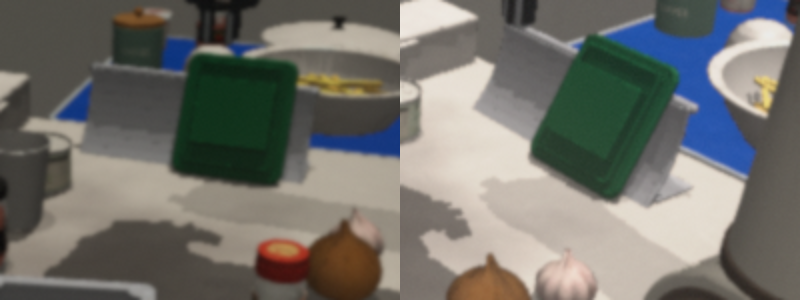

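The lid leans on its own, with its upper edge at (368,198)–(417,204) in the side view. I'll triangulate its corners.

Run:
```python
from h import *
J=camrig.camera_info("side");I=camrig.camera_info("scene")
for a,b in(((368,198),(445,198)),((417,204),(488,216)),((406,260),(459,274)),((358,253),(424,243))):print(tri(J,a,I,b))
```

```text
[ 0.5178 -0.2384  0.1332]
[ 0.3902 -0.2361  0.1317]
[ 0.4009 -0.1751  0.0002]
[ 0.5341 -0.1995  0.006 ]
```

```bash
python3 drive.py '-.04 0 0 0 0;-.08 0 0 0 0;-.12 0 0 0 0;-.16 0 0 0 0;-.2 0 0 0 0'; python3 drive.py '-.026 .003 0 0 0;-.026 .003 .03 0 0;-.026 .003 .06 0 0;-.026 .003 .077 0 0;-.026 .003 .077 0 0'; python3 drive.py '.01 0 0 0 0;.02 0 0 0 0;.03 0 0 0 0;.04 0 0 0 0;.05 0 0 0 0'
```

```text
time: 13.3
ee_pos: [0.4528, -0.2604, 0.2231]
tcp_rot: [-179.9, -0.0, 87.4]
wrist_force: [1.9, 0.8, 0.0]
opening: 0.0
grasp_force: 0.0
time: 13.72
ee_pos: [0.4532, -0.284, 0.1418]
tcp_rot: [-179.6, -0.2, 87.4]
wrist_force: [-1.1, 0.6, 0.2]
opening: 0.0001
grasp_force: 0.0
time: 14.13
ee_pos: [0.4581, -0.234, 0.1485]
tcp_rot: [179.9, 0.1, 87.5]
wrist_force: [0.2, -0.5, -0.0]
opening: -0.0001
grasp_force: 0.3
```

```bash
python3 drive.py '.01 0 0 0 0;.02 0 0 0 0;.03 0 0 0 0;.04 0 0 0 0;.05 0 0 0 0'; python3 drive.py '.008 0 0 0 0;.016 0 0 0 0;.024 0 0 0 0;.030 0 0 0 0;.03 0 0 0 0'
python3 - <<'E'
from h import *
for n in("side","scene"):
    i=camrig.camera_info(n);im=camrig.camera(n);cv2.imwrite(f"pics/{n}7.png",im)
s=cv2.imread("pics/side7.png")[170:320,270:470];c=cv2.imread("pics/scene7.png")[180:330,350:550]
cv2.imwrite("pics/c7.png",np.hstack([cv2.resize(s,(400,300)),cv2.resize(c,(400,300))]))
E
```

```text
time: 14.55
ee_pos: [0.4598, -0.1841, 0.1473]
tcp_rot: [-180.0, -0.0, 87.4]
wrist_force: [0.1, -0.6, 0.0]
opening: 0.0
grasp_force: 0.0
time: 14.97
ee_pos: [0.4612, -0.1542, 0.1473]
tcp_rot: [-180.0, -0.0, 87.5]
wrist_force: [0.3, 0.0, -0.7]
opening: 0.0
grasp_force: 0.0
```

View pics/c7.png

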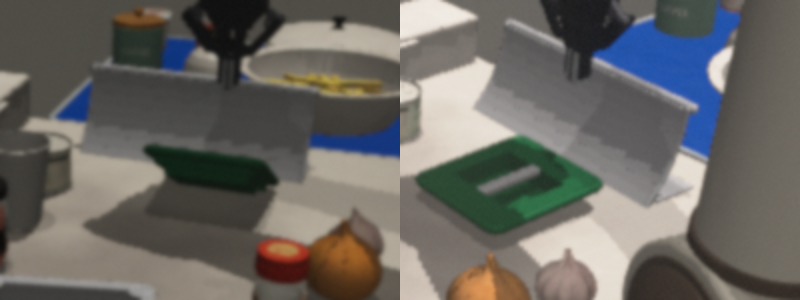

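The lid has tipped over, and its outer face with the steel bar is now up. I'll rise and measure it with the wrist camera.

```bash
python3 drive.py '0 0 -.04 0 0;.02 0 -.08 0 .035;.04 0 -.12 0 .035;.05 0 -.15 0 .035;.05 0 -.15 0 .035';python3 drive.py '0 0 0 0 .035;0 0 0 0 .035'
python3 - <<'E'
from h import *
o=bot.get_obs();print(o['ee_pos'],o['tcp_rot'])
i=camrig.camera_info("wrist");im=camrig.camera("wrist");cv2.imwrite("pics/w8.png",im);np.save("pics/w8.npy",i,allow_pickle=True)
h=cv2.cvtColor(im,cv2.COLOR_BGR2HSV);g=cv2.inRange(h,(55,90,15),(88,255,255))
cnt=max(cv2.findContours(g,0,1)[0],key=cv2.contourArea)
for z in(.028,.022):
    P=onplane(i,cnt[:,0].astype(float),z)[:,:2].astype(np.float32);print(z,cv2.minAreaRect(P*1000))
E
```

```text
time: 15.48
ee_pos: [0.4646, -0.1043, 0.3043]
tcp_rot: [179.5, 0.1, 87.5]
wrist_force: [1.3, -0.5, -0.3]
opening: 0.0349
grasp_force: 0.0
time: 15.65
ee_pos: [0.4636, -0.1056, 0.2967]
tcp_rot: [-180.0, 0.0, 87.4]
wrist_force: [0.1, 0.7, -0.1]
opening: 0.0348
grasp_force: 0.0
[ 0.4636 -0.1056  0.2967] [-179.9776    0.0042   87.4094]
0.028 ((462.33697509765625, -61.300445556640625), (160.87254333496094, 141.34506225585938), 87.16371154785156)
0.022 ((462.28143310546875, -61.66766357421875), (163.36795043945312, 143.53753662109375), 87.1636962890625)
```

View pics/w8.png

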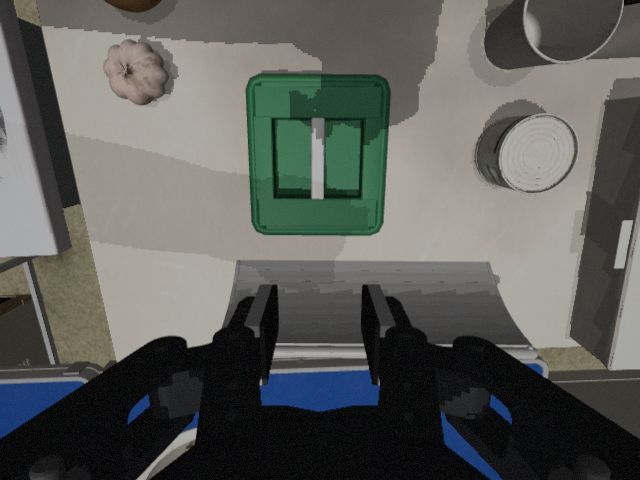

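The view shows the lid right way up and flat, with the bar at (318,157). The fitted rectangle is 163 × 143 mm, centred at (0.462, −0.0615), with its long axis at 87.2°. I'll check the bar position, descend and grip it.

```bash
python3 - <<'E'
from h import *
i=np.load("pics/w8.npy",allow_pickle=True).item();print(onplane(i,[(318,157),(319,120),(317,198)],.0275))
E
python3 drive.py '.02 -.0036 .04 0 .035;.04 -.0036 .08 0 .035;.044 -.0036 .12 0 .035;.044 -.0036 .16 0 .035;.044 -.0036 .2 0 .035'; python3 drive.py '0 0 .01 0 .035;0 0 .01 0 .035'
```

```text
[[ 0.4632 -0.0596  0.0275]
 [ 0.4658 -0.0234  0.0275]
 [ 0.4602 -0.102   0.0275]]
time: 16.12
ee_pos: [0.4605, -0.061, 0.095]
tcp_rot: [-179.9, -0.0, 87.4]
wrist_force: [0.5, -0.1, 0.5]
opening: 0.0353
grasp_force: 0.0
time: 16.28
ee_pos: [0.4592, -0.0612, 0.0847]
tcp_rot: [-179.6, -0.0, 87.4]
wrist_force: [0.1, -0.3, 0.6]
opening: 0.0351
grasp_force: 0.0
```

```bash
python3 drive.py '0 .002 .015 0 .035;0 .002 .03 0 .035;0 .002 .04 0 .035;0 .002 .045 0 .035;0 .002 .045 0 .035';  python3 drive.py '0 0 0 0 .005;0 0 0 0 .005;0 0 0 0 .005;0 0 0 0 .005;0 0 0 0 .005' 60
```

```text
time: 16.7
ee_pos: [0.4639, -0.0615, 0.0437]
tcp_rot: [-180.0, -0.0, 87.4]
wrist_force: [-1.1, 0.1, -0.6]
opening: 0.0352
grasp_force: 0.0
time: 17.12
ee_pos: [0.4646, -0.0614, 0.0447]
tcp_rot: [179.9, 0.0, 87.4]
wrist_force: [-1.8, -0.0, 6.1]
opening: 0.0118
grasp_force: 59.9
```

```bash
python3 drive.py '0 0 0 0 .035;0 0 0 0 .035;0 0 .003 0 .035;0 0 .005 0 .035;0 0 .005 0 .035';  python3 drive.py '0 0 0 0 .005;0 0 0 0 .005;0 0 0 0 .005;0 0 0 0 .005;0 0 0 0 .005' 80; python3 drive.py '0 0 -.02 0 .005;0 0 -.05 0 .005;0 0 -.09 0 .005;0 0 -.13 0 .005;0 0 -.17 0 .005'
```

```text
time: 17.53
ee_pos: [0.4634, -0.0612, 0.0376]
tcp_rot: [-179.9, -0.0, 87.4]
wrist_force: [-0.4, -0.1, -0.2]
opening: 0.035
grasp_force: 0.0
time: 17.95
ee_pos: [0.4639, -0.0613, 0.0385]
tcp_rot: [180.0, -0.0, 87.4]
wrist_force: [-0.2, 0.1, 0.7]
opening: 0.0117
grasp_force: 78.5
time: 18.37
ee_pos: [0.4632, -0.0612, 0.2096]
tcp_rot: [-179.9, -0.0, 87.4]
wrist_force: [1.1, -0.3, -2.1]
opening: 0.0119
grasp_force: 78.5
```

```bash
python3 drive.py '.03 0 -.03 0 .005;.06 0 -.06 0 .005;.09 0 -.09 0 .005;.13 0 -.09 0 .005;.17 0 -.09 0 .005'; python3 drive.py '.03 .01 0 0 .005;.06 .015 0 0 .005;.07 .02 0 0 .005;.07 .02 0 0 .005;.07 .02 0 0 .005'
python3 - <<'E'
from h import *
o=bot.get_obs();print(o['ee_pos'],o['tcp_rot'],o['opening'])
i=camrig.camera_info("wrist");im=camrig.camera("wrist");cv2.imwrite("pics/w9.png",im);np.save("pics/w9.npy",i,allow_pickle=True)
h=cv2.cvtColor(im,cv2.COLOR_BGR2HSV);g=cv2.inRange(h,(55,90,15),(88,255,255))
print("green top rows",cv2.boundingRect(g))
for x in(250,320,380):
    print(x,[tuple(h[y,x]) for y in range(0,240,12)])
h2=cv2.cvtColor(cv2.imread("pics/w2.png"),cv2.COLOR_BGR2HSV)
print("w2 col545",[tuple(map(int,h2[y,545])) for y in range(90,160,5)]);print("w2 row60",[tuple(map(int,h2[60,x])) for x in range(400,480,6)])
E
```

```text
time: 18.78
ee_pos: [0.4719, 0.1101, 0.3003]
tcp_rot: [179.8, -0.1, 87.3]
wrist_force: [0.9, 0.2, -2.5]
opening: 0.0114
grasp_force: 78.6
time: 19.2
ee_pos: [0.4945, 0.1776, 0.2976]
tcp_rot: [-179.9, 0.0, 87.5]
wrist_force: [-0.3, 0.3, -2.3]
opening: 0.0117
grasp_force: 78.6
[0.4945 0.1776 0.2976] [-179.9194    0.0497   87.4828] 0.011652113084459924
green top rows (1, 84, 631, 396)
250 [(np.uint8(0), np.uint8(2), np.uint8(162)), (np.uint8(30), np.uint8(5), np.uint8(161)), (np.uint8(10), np.uint8(5), np.uint8(162)), (np.uint8(15), np.uint8(3), np.uint8(168)), (np.uint8(16), np.uint8(24), np.uint8(138)), (np.uint8(16), np.uint8(21), np.uint8(155)), (np.uint8(16), np.uint8(24), np.uint8(158)), (np.uint8(13), np.uint8(19), np.uint8(157)), (np.uint8(71), np.uint8(151), np.uint8(71)), (np.uint8(72), np.uint8(115), np.uint8(102)), (np.uint8(73), np.uint8(130), np.uint8(88)), (np.uint8(72), np.uint8(136), np.uint8(88)), (np.uint8(72), np.uint8(130), np.uint8(88)), (np.uint8(72), np.uint8(122), np.uint8(92)), (np.uint8(73), np.uint8(133), np.uint8(88)), (np.uint8(71), np.uint8(132), np.uint8(
[... 1692 characters left out ...]
(123), np.uint8(91)), (np.uint8(73), np.uint8(130), np.uint8(88)), (np.uint8(72), np.uint8(133), np.uint8(88)), (np.uint8(72), np.uint8(135), np.uint8(87)), (np.uint8(72), np.uint8(145), np.uint8(86)), (np.uint8(71), np.uint8(141), np.uint8(65)), (np.uint8(72), np.uint8(139), np.uint8(90))]
w2 col545 [(0, 5, 103), (0, 5, 103), (20, 7, 103), (30, 10, 78), (0, 0, 71), (150, 4, 65), (10, 5, 157), (20, 5, 156), (30, 3, 149), (19, 26, 137), (17, 29, 140), (16, 27, 142), (14, 28, 138), (15, 26, 138)]
w2 row60 [(19, 21, 95), (15, 26, 78), (17, 23, 76), (90, 6, 43), (60, 5, 47), (60, 6, 46), (30, 5, 110), (20, 7, 109), (0, 5, 101), (20, 5, 157), (10, 5, 164), (0, 4, 140), (165, 6, 79), (9, 122, 69)]
```

```bash
cat > pan.py <<'E'
from h import *
import sys
k=sys.argv[1];o=bot.get_obs();print(o['ee_pos'],o['tcp_rot'])
i=camrig.camera_info("wrist");im=camrig.camera("wrist");cv2.imwrite(f"pics/p{k}.png",im);np.save(f"pics/p{k}.npy",i,allow_pickle=True)
E
python3 pan.py a; python3 drive.py '.03 0 -.02 0 .005;.06 0 -.03 0 .005;.08 0 -.03 0 .005;.08 0 -.03 0 .005;.08 0 -.03 0 .005';python3 pan.py b;python3 drive.py '.03 0 0 0 .005;.06 0 0 0 .005;.08 0 0 0 .005;.08 0 0 0 .005;.08 0 0 0 .005';python3 pan.py c
python3 - <<'E'
from h import *
for k in"abc":
    i=np.load(f"pics/p{k}.npy",allow_pickle=True).item();h=cv2.cvtColor(cv2.imread(f"pics/p{k}.png"),cv2.COLOR_BGR2HSV)
    hb=cv2.medianBlur(h,5)
    m=((hb[...,1]<13)&(hb[...,2]>95)).astype(np.uint8)*255
    g=cv2.dilate(cv2.inRange(h,(55,90,15),(88,255,255)),np.ones((7,7)))
    for s,c in blobs(m,1500):print(k,s,c)
    # sample rows: first/last rim transitions; columns: lowest rim pixel above lid
    gt=[np.argmax(g[:,x]>0) for x in(200,300,400)];print("lid top row",gt)
    for y in(10,30,50,70):
        r=m[y];e=np.flatnonzero(np.diff((r>0).astype(int)));print(k,"row",y,e.tolist()[:24])
E
```

```text
[0.4944 0.177  0.298 ] [-179.9481    0.0429   87.4198]
time: 19.72
ee_pos: [0.4982, 0.257, 0.3283]
tcp_rot: [-180.0, 0.0, 87.4]
wrist_force: [-0.0, 0.2, -2.4]
opening: 0.0117
grasp_force: 78.8
[0.4982 0.257  0.3283] [-179.9932    0.0214   87.4229]
time: 20.18
ee_pos: [0.502, 0.3367, 0.328]
tcp_rot: [-180.0, 0.0, 87.4]
wrist_force: [0.2, 0.7, -2.6]
opening: 0.0117
grasp_force: 78.8
[0.502  0.3367 0.328 ] [-179.9674    0.047    87.4094]
a [ 240    0  193   59 6693] [320.8049  21.8014]
a [ 576  191   64  253 6365] [619.4286 347.2683]
a [ 301  215   37  192 6334] [319.3027 307.8262]
a [   0  221   74  223 7735] [ 31.0758 331.6739]
lid top row [np.int64(91), np.int64(91), np.int64(91)]
a row 10 [241, 256, 262, 326, 334, 429]
a row 30 [246, 372]
a row 50 [112, 120, 253, 296]
a row 70 [105, 116]
b [ 247    0  137   94 7374] [310.2535  39.4982]
b [ 301  215   37  192 6371] [319.2995 307.6848]
b [  565   255    75   189 10563] [608.5126 348.2272]
b [   0  274   87  134 5869] [ 43.8996 324.8126]
lid top row [np.int64(91), np.int64(91), np.int64(91)]
b row 10 [223, 237, 246, 369, 386, 400, 536, 632, 633, 635, 636]
b row 30 [228, 242, 251, 302, 345, 373, 389, 403]
b row 50 [234, 247, 256, 295, 353, 376, 392, 406, 629]
b row 70 [239, 253, 261, 299, 359, 380, 396, 409, 618]
c [ 523    0  117  100 8993] [584.6367  54.9293]
c [ 221   22  172   71 3663] [312.7442  53.7221]
c [ 251   57  117   37 2741] [318.5381  79.3758]
c [ 301  215   37  192 6348] [319.3064 307.7522]
c [   0  326   85   83 4487] [ 44.2957 360.1504]
c [ 561  341   79  103 5860] [606.5749 385.2522]
lid top row [np.int64(91), np.int64(91), np.int64(91)]
c row 10 [42, 114, 486, 491, 531, 551, 581, 586, 591, 611, 615, 625, 629, 635]
c row 30 [334, 381, 449, 454, 482, 486, 530, 540, 543, 548, 578, 584, 588, 626, 632, 637]
c row 50 [258, 315, 365, 385, 527]
c row 70 [220, 245, 299, 363, 375, 388, 526]
```

Run:
```python
from h import *
Z=.083;L={}
def M(k):
    i=np.load(f"pics/p{k}.npy",allow_pickle=True).item();h=cv2.medianBlur(cv2.cvtColor(cv2.imread(f"pics/p{k}.png"),cv2.COLOR_BGR2HSV),5)
    return i,(h[...,1]<13)&(h[...,2]>95)
def fit(n,i,px):
    P=onplane(i,px,Z)[:,:2].astype(np.float32)
    for _ in range(3):
        v=cv2.fitLine(P,cv2.DIST_HUBER,0,.001,.001).ravel();d=np.abs((P-v[2:])@[-v[1],v[0]]);P=P[d<.002]
    L[n]=v;print(n,len(P),v,"ang",np.degrees(np.arctan(v[1]/v[0]))if abs(v[0])>.5 else np.degrees(np.arctan2(abs(v[1]),v[0]*np.sign(v[1]))))
i,m=M("b")
fit("left",i,[(np.flatnonzero(m[y,200:280])[0]+200-.5,y) for y in range(5,80,3)])
fit("right",i,[(np.flatnonzero(m[y,340:430])[-1]+340.5,y) for y in range(5,80,3)])
i,m=M("a");fit("near",i,[(x,np.flatnonzero(m[:70,x])[-1]+.5) for x in range(265,410,4)])
i,m=M("c");fit("far",i,[(x,np.flatnonzero(m[:89,x])[0]-.5) for x in range(250,375,4) if m[:89,x].any()])
def X(a,b):
    a,b=L[a],L[b];t=np.linalg.solve(np.c_[a[:2],-b[:2]],b[2:]-a[2:]);return a[2:]+a[:2]*t[0]
C=np.array([X("near","left"),X("near","right"),X("far","right"),X("far","left")]);print(C,C.mean(0),[np.linalg.norm(C[j]-C[j-1]) for j in range(4)])
```

```text
left 25 [ 0.1889 -0.982   0.4261  0.4085] ang 100.886856
right 25 [ 0.1856 -0.9826  0.5799  0.4027] ang 100.69707
near 34 [0.9835 0.1809 0.5154 0.3191] ang 10.424089
far 32 [0.9838 0.1791 0.5046 0.4895] ang 10.315533
[[0.4458 0.3063]
 [0.593  0.3334]
 [0.5616 0.4999]
 [0.4137 0.473 ]] [0.5035 0.4031] [np.float32(0.16979398), np.float32(0.14973597), np.float32(0.16950561), np.float32(0.15030004)]
```

The pan measures 170 × 150 mm as given. Its centre is at (0.5035, 0.4031), with its x axis at 100.6°.

```bash
python3 drive.py '.02 0 0 -4 .005;.04 0 0 -8 .005;.06 0 0 -12 .005;.067 -.001 .0 -13.2 .005;.067 -.001 0 -13.2 .005'; python3 drive.py '0 0 .04 0 .005;0 0 .08 0 .005;0 0 .12 0 .005;0 0 .15 0 .005;0 0 .17 0 .005';python3 drive.py '0 0 .015 0 .005;0 0 .015 0 .005;0 0 .015 0 .005'
python3 - <<'E'
from h import *
o=bot.get_obs();print(o['ee_pos'],tool(np.array([.5043,.4035,.1065])-o['ee_pos']),o['tcp_rot'])
E
```

```text
time: 20.65
ee_pos: [0.504, 0.4043, 0.328]
tcp_rot: [-180.0, 0.0, 100.6]
wrist_force: [-0.6, 0.0, -2.9]
opening: 0.0117
grasp_force: 78.9
time: 21.07
ee_pos: [0.503, 0.4015, 0.1549]
tcp_rot: [-179.8, 0.1, 100.4]
wrist_force: [-0.3, -0.4, -3.3]
opening: 0.0117
grasp_force: 78.8
time: 21.32
ee_pos: [0.5038, 0.4028, 0.1436]
tcp_rot: [-180.0, 0.0, 100.5]
wrist_force: [-0.1, -0.3, -2.1]
opening: 0.0116
grasp_force: 78.8
[0.5038 0.4028 0.1436] [0.0007 0.0006 0.0371] [-179.961     0.0384  100.4861]
```

```bash
python3 drive.py '.0005 .0005 .01 0 .005;.0005 .0005 .02 0 .005;.0005 .0005 .027 0 .005;.0005 .0005 .027 0 .005'; python3 drive.py '0 0 .003 0 .005;0 0 .006 0 .005;0 0 .008 0 .005;0 0 .008 0 .005'
```

```text
time: 21.65
ee_pos: [0.5037, 0.4045, 0.1144]
tcp_rot: [-179.9, 0.1, 100.6]
wrist_force: [0.1, 0.2, -3.8]
opening: 0.0115
grasp_force: 78.8
time: 21.98
ee_pos: [0.5041, 0.405, 0.1079]
tcp_rot: [-180.0, 0.0, 100.6]
wrist_force: [-0.1, 0.6, -2.1]
opening: 0.0113
grasp_force: 78.8
```

```bash
python3 drive.py '0 0 .001 0 .005;0 0 .001 0 .005'; python3 drive.py '0 0 .001 0 .005;0 0 .001 0 .005'
```

```text
time: 22.15
ee_pos: [0.5043, 0.405, 0.1074]
tcp_rot: [180.0, -0.0, 100.6]
wrist_force: [-0.3, 0.5, -2.3]
opening: 0.0117
grasp_force: 78.8
time: 22.32
ee_pos: [0.5043, 0.4051, 0.1066]
tcp_rot: [180.0, -0.0, 100.6]
wrist_force: [0.2, 0.5, -1.2]
opening: 0.0117
grasp_force: 79.0
```

Contact is beginning. I'll release, rise, and check the fit with the wrist camera.

```bash
python3 drive.py '0 0 .0005 0 .005;0 0 .0005 0 .02;0 0 .0005 0 .035;0 0 .0005 0 .035;0 0 .0005 0 .035'; python3 drive.py '0 0 -.02 0 .035;0 0 -.06 0 .035;0 0 -.10 0 .035;0 0 -.14 0 .035;0 0 -.18 0 .035'; python3 drive.py '-.04 0 0 0 .035;-.06 0 0 0 .035;-.06 0 0 0 .035;-.06 0 0 0 .035'
python3 - <<'E'
from h import *
i=camrig.camera_info("wrist");im=camrig.camera("wrist");cv2.imwrite("pics/fin.png",im);cv2.imwrite("pics/fins.png",camrig.camera("side"))
h=cv2.cvtColor(im,cv2.COLOR_BGR2HSV);g=cv2.inRange(h,(55,90,15),(88,255,255))
cnt=max(cv2.findContours(g,0,1)[0],key=cv2.contourArea);print(cv2.boundingRect(cnt))
P=onplane(i,cnt[:,0].astype(float),.091)[:,:2].astype(np.float32);print(cv2.minAreaRect(P*1000))
J=camrig.camera_info("side");K=camrig.camera_info("scene");s=cv2.imread("pics/fins.png");c=camrig.camera("scene")
cs=[]
for q in(s,c):
    h=cv2.cvtColor(q,cv2.COLOR_BGR2HSV);r=cv2.inRange(h,(0,130,60),(8,255,255))|cv2.inRange(h,(172,130,60),(180,255,255))
    print([(b[0].tolist(),b[1].round(1).tolist()) for b in blobs(r,100)])
    g=cv2.inRange(h,(55,110,20),(88,255,255));print("green",cv2.boundingRect(max(cv2.findContours(g,0,1)[0],key=cv2.contourArea)))
E
```

```text
time: 22.73
ee_pos: [0.5043, 0.405, 0.1059]
tcp_rot: [180.0, -0.0, 100.6]
wrist_force: [0.4, -0.4, -0.1]
opening: 0.035
grasp_force: 0.0
time: 23.15
ee_pos: [0.5039, 0.4047, 0.2879]
tcp_rot: [180.0, -0.0, 100.6]
wrist_force: [0.6, 1.1, -0.2]
opening: 0.0353
grasp_force: 0.0
time: 23.48
ee_pos: [0.5157, 0.3453, 0.2863]
tcp_rot: [180.0, -0.0, 100.5]
wrist_force: [-0.8, 0.3, -0.9]
opening: 0.0348
grasp_force: 0.0
(227, 35, 185, 205)
((503.0850830078125, 404.6552734375), (143.36988830566406, 162.2269287109375), 10.566292762756348)
[([0, 68, 16, 12, 125], [6.1, 73.3]), ([96, 94, 52, 63, 1200], [121.8, 124.9]), ([247, 272, 24, 15, 272], [259.0, 279.7]), ([399, 290, 26, 21, 360], [411.6, 301.8]), ([451, 340, 35, 24, 353], [467.1, 350.7]), ([80, 413, 25, 30, 168], [93.1, 426.5])]
green (242, 304, 103, 63)
[([13, 21, 31, 25, 369], [27.4, 35.4]), ([21, 51, 25, 8, 135], [33.7, 54.8]), ([100, 84, 53, 53, 907], [126.3, 109.9]), ([308, 304, 25, 23, 359], [319.8, 316.4]), ([332, 378, 61, 15, 587], [361.6, 385.2]), ([327, 423, 69, 57, 1868], [362.0, 457.9])]
green (139, 277, 115, 65)
```

Run:
```python
from h import *
t=tri(camrig.camera_info("side"),(411.6,301.8),camrig.camera_info("scene"),(319.8,316.4));print("jar cap",t)
if abs(t[2]-.098)<.012 and np.hypot(t[0]-.35,t[1]-.25)<.015: print(job.job_done())
```

```text
jar cap [0.3481 0.2526 0.0915]
the job is handed in; nothing more can be done
None
```

I handed the job in at about 24 s. By camera, the lid lies right way up on the pan, about 2 mm off centre and parallel to it, and the spice jar stands upright at (0.35, 0.25); the hand-in gave no verdict.

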